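# Stand the engraved award up on its display plinth

### The arm

A 6-joint arm with a two-finger parallel gripper is mounted at the origin on the work surface. World frame = base frame: x ahead of the robot, y to its left, z up, the work surface at z = 0. Lengths are in m, angles in rad, forces in N, time in s.
With the tool pointing down it reaches from about 0.35 to 0.975 m from the base axis. Payload 4.9 kg.
Tool frame: the origin (TCP) lies on the centre line of the jaws, within the pads' length; the fingertips stand 14 mm ahead of it and the grasp point (between the pads) lies 5 mm behind it; z points along the fingers, y is the line along which they close (so a half turn about z gives the same grasp; the last joint's range is limited). The gripper opens to 85 mm and grips with 20 to 120 N. Pads are 22 mm wide; open, the fingers measure 114 mm over their backs; the gripper's body (76 mm by 85 mm) begins 54 mm behind the grasp point. The pads swing forward as they close: fully open they stand 13 mm farther back than shut.
Start: joints at [1.024, 0.053, 1.613, -0, 1.476, -0.119], TCP at [0.259, 0.569, 0.245] pointing down, gripper open.
Joint ranges: [-3.01, 3.01], [-1.01, 2.22], [0.06, 2.58], [-1.02, 4.17], [0.09, 2.62], [-3.14, 3.14]. Speed limits (rad/s): [2.57, 2.57, 3.14, 3.14, 3.14, 3.14].

### API

Orientations are given as a unit quaternion [w, x, y, z].
In Python, from plant import * gives the robot as it stands.
- The arm moves only by the tool send_rows, never from a script. Its argument "steps" is a list of rows, each an object with "translation": the shift along the tool's x, y, z in cm, a list of three; "delta_rot": the turn, a rotation vector about the tool's x, y, z in rad, a list of three; "jaw": the finger opening in cm, from 0 to 8.54. In form: [{"translation": [dx, dy, dz], "delta_rot": [rx, ry, rz], "jaw": jaw}, ...]. A call has exactly 8 rows; each row is the pose to reach, as a shift and turn from the pose commanded when the call began, along the tool's axes at that moment; what a row does not reach only later rows make up. A row lasts 1/10 s, in which the tool goes at most 50 mm and 8.59 degrees, less where a joint would pass 70% of its speed; a pose out of reach is approached as far as the arm can. A call with a gripper value outside its range is refused whole. The fingers move at their own pace and stop on an object; the grip force is fixed at half the most. Time passes only in rows, so rows that repeat a pose let the fingers close, or fill a call up. It gives the time, the measured TCP pose, the force, the opening and the grip force at its end, in the units of the state.
- state(): the state, without advancing time (a new reading comes with each control period).
- grab_frame(name): name is "side" or "top" or "wrist"; returns a dict with "pixels" (384x512x3 uint8, blue, green, red), "range_z" (384x512 float32, m along the optical axis (not along the pixel's ray), 0 where there is no reading), "fx", "fy", "cx", "cy" (pixels), "rvec" (rotation vector, rad) and "tvec" (3), from world to camera coordinates, as OpenCV has them. Camera axes: x right, y down, z forward; pixel columns grow to the right and rows downward; lengths in m; the calibration is good to about 2 mm. A picture is of the moment at which its call begins.
- job_done(): hands the job in; it is judged then, once.
The state is a dict: "time": time; "joint_pos": joint angles; "joint_vel": joint speeds; "joint_efforts": joint torques, N m; "tool_pos": TCP position; "tool_rot": TCP orientation; "contact_force": force on the tool from outside, world axes, zero at the start; "ft_torque": the same for the moment, N m; "gripper_width": opening from 0.0 (shut) to 1.0 (fully open); "grasp_force": force on a finger pad.
Only numpy, scipy, OpenCV 4.12 (cv2) and the standard library are available. Lean on these libraries where they do the work, as an engineer would, in place of code of your own. Each camera call takes 0.05 s, during which the arm holds its last target. There are 200 camera calls.

### The job

The walnut award has just been engraved and lies face up on the black engraving block. Pick it up, stand it upright on its green felt foot near the middle of the plinth's red felt, with its brass face squarely towards the plinth's brass-edged front where the customer will stand, set it down gently and let go. Leave everything else on the table where it is.

Things in the scene. Friction and masses are not known exactly. Their poses are not given: they have to be found in the camera images.
- award: loose walnut block, 120 (z) x 58 (y) x 24 mm (x), 0.16-0.29 kg; origin at its centre; +z to its top end, the -z end is the foot (thin green felt); +x out of its brass face. It starts level, face up on the black block, foot roughly to the robot's left, the top half overhanging the block's end by some 25-45 mm, the sides by 10 mm each
- rest: fixed black rubber engraving block, 80 (x) x 38 (y) x 40 mm high, on a steel foot plate 130 x 100 x 2 mm; origin at the centre of its underside on the table, z up; the award lies along its x axis, foot towards +x
- plinth: fixed low dark-blue display plinth 130 (x) x 180 (y) mm with red felt 110 x 150 mm in the middle of its top; the felt's top is 15 mm above the table; origin at the centre of its underside, z up, +x points to its front, the long side with a 12 mm wide brass strip (outer edge 70 mm from the origin), roughly to the robot's left
- plinth_front (a point): middle of the plinth's brass-edged front, at felt height
- other_award: bystander: another finished award of the same size, standing upright on the table at the far side; origin at its centre (60 mm up), axes as for the award
- tumbler: bystander: grey drinking tumbler with lid, 88 mm wide, 175 mm tall; origin under its centre
- pen_glass: bystander: glass 68 mm wide, 100 mm tall with pens standing in it up to 135 mm; origin under its centre
- power_pack: bystander: black power pack lying flat, 75 x 140 x 26 mm; origin under its centre
- tape_roll: bystander: teal tape roll lying flat, 84 mm wide, 24 mm high; origin under its centre
- notebook: bystander: navy notebook lying flat, 154 x 214 x 23 mm; origin under its centre
- brass_tray: bystander: round brass tray, 150 mm wide, 18 mm high; origin under its centre
- ink_bottle: bystander: amber jar with black cap, 44 mm wide, 70 mm tall; origin under its centre

How it is judged:
By the outcome, as a careful person would: the job done as asked, in the order asked, and still so for the second after the job is handed in, with the robot touching nothing.
It also fails if it takes over 38 s, if anything falls off the work surface, if the arm or the gripper's body presses on something with over 40 N, if the wrist force passes 120 N, or if a joint passes its speed limit or range.

## Working session

There is one attempt and no reset: what is moved stays moved. The work goes in short steps, Python scripts to look and compute and a tool call to move; the robot and the scene stay as the last step left them, time stands still between calls to the robot, and variables do not carry over. Pictures are saved under pics/ and viewed, at most 10 in all, crops included, and the job is handed in when it is done.

Besides the shell and the picture viewer there is one more tool, called after "Emit:" as name(argument=value, ...) on one line, values as JSON. send_rows: Moves the arm, as the interface text tells. Its arguments: {"type":"object","properties":{"steps":{"type":"array","items":{"type":"object","properties":{"translation":{"type":"array","items":{"type":"number"}},"delta_rot":{"type":"array","items":{"type":"number"}},"jaw":{"type":"number"}}}}},"required":["steps"]}

```bash
mkdir -p pics; ls; cat > h.py <<'E'
from plant import *
import numpy as np, cv2
from scipy.spatial.transform import Rotation as R
def cam(f):
    Rm=cv2.Rodrigues(np.array(f["rvec"],float))[0]; return Rm,np.array(f["tvec"],float).ravel()
def cloud(f):
    Rm,t=cam(f); d=f["range_z"]; v,u=np.indices(d.shape)
    P=np.stack([(u-f["cx"])/f["fx"]*d,(v-f["cy"])/f["fy"]*d,d],-1)
    return (P-t)@Rm
def ray(f,u,v,z):
    Rm,t=cam(f); o=-Rm.T@t; r=Rm.T@np.array([(u-f["cx"])/f["fx"],(v-f["cy"])/f["fy"],1]); return o+r*(z-o[2])/r[2]
def toolR():
    q=state()["tool_rot"]; return R.from_quat([q[1],q[2],q[3],q[0]])
E
python3 - <<'E'
from h import *
import pickle
s=state();print(s)
print(toolR().as_matrix())
fs={n:grab_frame(n) for n in("top","side")}
pickle.dump(fs,open("f0.pkl","wb"))
for n,f in fs.items():
    cv2.imwrite(f"pics/{n}0.png",f["pixels"]); Rm,t=cam(f); print(n,-Rm.T@t,Rm[2],(f["range_z"]>0).mean())
E
```

```text
pics
{'time': 0.0, 'joint_pos': array([ 1.02400773e+00,  5.33623931e-02,  1.61428870e+00,  2.66245086e-05,
        1.47598191e+00, -1.19032848e-01]), 'joint_vel': array([-5.77410112e-04,  1.86838511e-03, -1.25450116e-03,  8.18783032e-05,
        1.79408165e-03,  1.41425330e-03]), 'joint_efforts': array([ 1.99218761e-03, -3.93693030e+01, -3.70174062e+01, -7.50699019e-05,
        7.33627821e-03,  9.24059634e-06]), 'tool_pos': array([0.25897331, 0.56817685, 0.24406271]), 'tool_rot': array([-3.45911719e-04,  2.12252140e-01,  9.77214402e-01, -9.59831107e-04]), 'contact_force': array([ 0.72460479,  0.29201693, -0.9240394 ]), 'ft_torque': array([0.02820472, 0.02537667, 0.02543915]), 'grasp_force': 0.0, 'gripper_width': 1.00274429496661}
[[-9.09897819e-01  4.14831032e-01 -1.08351224e-03]
 [ 4.14832360e-01  9.09896216e-01 -1.72908056e-03]
 [ 2.68607414e-04 -2.02276257e-03 -9.99997918e-01]]
top [ 0.48842236 -0.01022676  1.38769717] [ 0.08788668  0.01023035 -0.99607794] 0.9960784912109375
side [ 0.43002731 -1.13269189  0.84480913] [ 0.10348046  0.81518446 -0.56988253] 0.928955078125
```

View pics/top0.png

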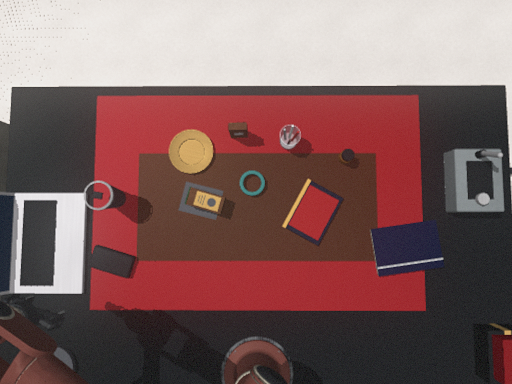

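View pics/side0.png

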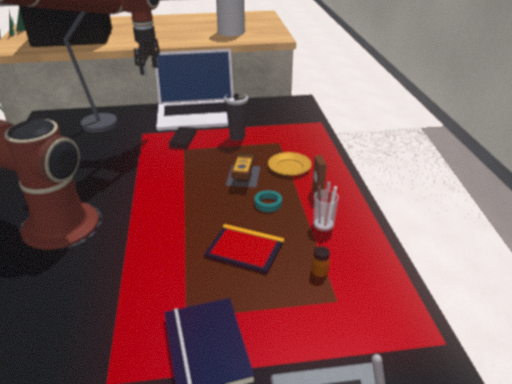

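Top view: award near px (208,202) on its grey plate (foot left), plinth near (313,212) with its brass front on the left, tape roll at (252,183) between them, other award (237,130). The side view agrees.

```bash
python3 - <<'E'
from h import *
import pickle
f=pickle.load(open("f0.pkl","rb"))["top"]
P=cloud(f); hsv=cv2.cvtColor(f["pixels"],cv2.COLOR_BGR2HSV)
v,u=np.indices(P.shape[:2])
def rep(n,m):
    m=m.astype(np.uint8); k,l,st,_=cv2.connectedComponentsWithStats(m)
    i=1+np.argmax(st[1:,4]); mm=l==i; Q=P[mm]
    r=cv2.minAreaRect(Q[:,:2].astype(np.float32)*1000)
    print(n,mm.sum(),"med",Q.mean(0).round(4),"z",np.percentile(Q[:,2],[5,50,95]).round(4),"rect mm",np.round(r[0],1),np.round(r[1],1),round(r[2],1))
win=lambda a,b,c,d:(u>a)&(u<b)&(v>c)&(v<d)
z=P[...,2]
brass=(hsv[...,0]>15)&(hsv[...,0]<35)&(hsv[...,1]>100)&(hsv[...,2]>110)
rep("award z",win(175,235,180,222)&(z>.055)&(z<.08))
rep("award brass",win(175,235,180,222)&brass)
rep("rest plate",win(170,240,175,225)&(z<.055)&(hsv[...,1]<90)&(hsv[...,2]>40))
pw=win(275,350,170,250)
rep("plinth z",pw&(z>.009)&(z<.03))
rep("felt",pw&(hsv[...,2]>140)&(hsv[...,1]>200)&((hsv[...,0]<8)|(hsv[...,0]>172)))
rep("strip",pw&brass)
for n,w in dict(tumbler=(75,125,175,215),other=(222,252,118,142),pens=(275,305,118,155),tape=(235,270,165,200)).items():
    rep(n,win(*w)&(z>.012))
c=f["pixels"][120:260,160:360]; cv2.imwrite("pics/crop0.png",cv2.resize(c,None,fx=4,fy=4,interpolation=cv2.INTER_CUBIC))
E
```

```text
award z 679 med [0.5562 0.164  0.0647] z [0.0597 0.0648 0.0692] rect mm [556.4 164.9] [121.3  57.9] 73.8
award brass 318 med [0.5554 0.1587 0.0774] z [0.0598 0.065  0.0698] rect mm [536.   91.4] [221.7  47.9] 73.7
rest plate 605 med [0.5599 0.1969 0.0023] z [-0.0027  0.0023  0.0071] rect mm [560.6 187.8] [133.7 104. ] 76.1
plinth z 2182 med [ 0.52   -0.1864  0.0151] z [0.0106 0.0151 0.0197] rect mm [ 520.6 -187. ] [135.3 179.8] 61.4Traceback (most recent call last):
  File "<stdin>", line 19, in <module>
  File "<stdin>", line 8, in rep
    return _wrapfunc(a, 'argmax', axis=axis, out=out, **kwds)
    return bound(*args, **kwds)
ValueError: attempt to get argmax of an empty sequence
```

Emit:
send_rows(steps=[{"translation": [-4, -2.2, 0], "delta_rot": [0, 0, 0.13], "jaw": 8.5}, {"translation": [-8, -4.4, 0], "delta_rot": [0, 0, 0.26], "jaw": 8.5}, {"translation": [-12, -6.6, 0], "delta_rot": [0, 0, 0.39], "jaw": 8.5}, {"translation": [-16, -8.8, 0], "delta_rot": [0, 0, 0.52], "jaw": 8.5}, {"translation": [-20, -11, 0], "delta_rot": [0, 0, 0.65], "jaw": 8.5}, {"translation": [-24, -13.2, 0], "delta_rot": [0, 0, 0.78], "jaw": 8.5}, {"translation": [-28, -15.4, 0], "delta_rot": [0, 0, 0.91], "jaw": 8.5}, {"translation": [-32, -17.6, 0], "delta_rot": [0, 0, 1.04], "jaw": 8.5}])

```text
time: 0.9
tool_pos: [0.478, 0.274, 0.2449]
tool_rot: [-0.0, 0.672, 0.741, -0.0]
contact_force: [0.6, 0.8, -0.8]
gripper_width: 0.994
grasp_force: 0.0
```

```bash
cat >> h.py <<'E'
import json,os
def log():
    s=state(); q=s["tool_rot"]
    with open("log.jsonl","a") as fo: fo.write(json.dumps([list(map(float,s["joint_pos"])),list(map(float,s["tool_pos"])),list(map(float,q))])+"\n")
    return s
def delta(p,Rw):
    "translation (cm) and rotvec in the present tool axes to reach world pose"
    s=state(); T=toolR(); return T.inv().apply(np.array(p)-s["tool_pos"])*100,(T.inv()*Rw).as_rotvec()
E
python3 - <<'E'
from h import *
open("log.jsonl","w").write(json.dumps([[1.02400773e+00,5.33623931e-02,1.61428870e+00,2.66e-05,1.47598191,-1.19032848e-01],[0.25897331,0.56817685,0.24406271],[-3.459e-04,2.12252140e-01,9.77214402e-01,-9.5983e-04]])+"\n")
s=log();print(s["time"],s["joint_pos"],s["tool_pos"],toolR().as_matrix().round(3))
ax=np.deg2rad(73.8);X=np.array([np.cos(ax),np.sin(ax),0]);Z=np.array([0,0,-1.]);Y=np.cross(Z,X)
Rw=R.from_matrix(np.c_[X,Y,Z])*R.from_rotvec([0,.6,0])
print(delta([.53,.09,.22],Rw))
E
```

```text
0.9 [ 3.85441261e-01 -1.23711049e-01  1.78557905e+00  5.54384648e-05
  1.48021454e+00  2.87776483e-01] [0.47796768 0.27401932 0.24487002] [[-0.098  0.995 -0.   ]
 [ 0.995  0.098 -0.   ]
 [-0.    -0.    -1.   ]]
(array([-18.82137282,   3.38537372,   2.48697938]), array([-0.11455426,  0.59283713,  0.36873194]))
```

Emit:
send_rows(steps=[{"translation": [-2.4, 0.4, 0.3], "delta_rot": [-0.015, 0.075, 0.047], "jaw": 8.5}, {"translation": [-4.8, 0.8, 0.6], "delta_rot": [-0.03, 0.15, 0.094], "jaw": 8.5}, {"translation": [-7.2, 1.2, 0.9], "delta_rot": [-0.045, 0.225, 0.14], "jaw": 8.5}, {"translation": [-9.6, 1.6, 1.2], "delta_rot": [-0.06, 0.3, 0.187], "jaw": 8.5}, {"translation": [-12, 2, 1.5], "delta_rot": [-0.075, 0.375, 0.233], "jaw": 8.5}, {"translation": [-14.4, 2.5, 1.8], "delta_rot": [-0.09, 0.45, 0.28], "jaw": 8.5}, {"translation": [-16.8, 3, 2.2], "delta_rot": [-0.105, 0.525, 0.327], "jaw": 8.5}, {"translation": [-18.8, 3.4, 2.5], "delta_rot": [-0.115, 0.593, 0.369], "jaw": 8.5}])

```text
time: 1.7
tool_pos: [0.5305, 0.0909, 0.2198]
tool_rot: [-0.179, 0.763, 0.574, 0.237]
contact_force: [-0.1, -1.1, -0.8]
gripper_width: 0.998
grasp_force: 0.0
```

```bash
python3 - <<'E'
from h import *
s=log();print(s["time"],s["joint_pos"],s["tool_pos"],toolR().as_matrix().round(3))
f=grab_frame("wrist");cv2.imwrite("pics/w1.png",f["pixels"])
import pickle;pickle.dump(f,open("w1.pkl","wb"))
E
cat > kin.py <<'E'
from h import *
from scipy.optimize import least_squares
def rot(a,t): return R.from_euler(a,t)
def fk(q,p):
    d1,a1,a2,a3,d4,dt,s4,s6,c6=p
    B=rot('z',q[0]); A=B*rot('y',q[1]); E=A*rot('y',q[2]); F=E*rot('z',s4*q[3]); W=F*rot('y',q[4])
    T=W*rot('z',s6*q[5]+c6)
    pos=B.apply([a1,0,d1])+A.apply([0,0,a2])+E.apply([a3,0,d4])+W.apply([0,0,dt])
    return pos,T
E
python3 - <<'E'
from kin import *
L=[json.loads(l) for l in open("log.jsonl")]
for s4 in(1,-1):
  for s6 in(1,-1):
    def res(x,full=0):
        r=[]
        p=[*x[:5],x[5],s4,s6,x[6]]
        for q,t,w in L:
            P,T=fk(q,p); Q=R.from_quat([w[1],w[2],w[3],w[0]])
            r+=[*(P-t),*(T.inv()*Q).as_rotvec()]
        return np.array([*r,*(1e-4*(np.array(x)-x0))])
    x0=np.array([.4,.0,.45,.0,.45,.25,0]) 
    for c in(0,1.57,3.14,-1.57):
        x0[6]=c; o=least_squares(res,x0); print(s4,s6,o.cost,o.x.round(4))
E
```

```text
1.7 [-0.26111622 -0.21814586  1.99046475  0.61383236  1.39412527 -0.09944302] [0.5305161  0.09087148 0.21978269] [[ 0.228  0.961  0.157]
 [ 0.791 -0.277  0.545]
 [ 0.567  0.    -0.824]]
1 1 0.005505240687569493 [ 0.3684 -0.2141  0.4279  0.0767  0.8234  0.3964  1.5708]
1 1 0.005505228350567176 [ 0.3684 -0.2141  0.4279  0.0767  0.8234  0.3964  1.5708]
1 1 0.00550524066256478 [ 0.3684 -0.2141  0.4279  0.0767  0.8234  0.3964  1.5708]
1 1 0.005505277673571732 [ 0.3684 -0.2141  0.4279  0.0767  0.8234  0.3964  1.5708]
1 -1 0.21604959846027663 [ 0.3684 -0.2141  0.4279  0.0767  0.8234  0.3964  1.617 ]
1 -1 0.216049585397928 [ 0.3684 -0.2141  0.4279  0.0767  0.8234  0.3964  1.617 ]
1 -1 0.21604959698457907 [ 0.3684 -0.2141  0.4279  0.0767  0.8234  0.3964  1.617 ]
1 -1 0.2160496361716255 [ 0.3684 -0.2141  0.4279  0.0767  0.8234  0.3964  1.617 ]
-1 1 0.7509979269253625 [-0.4217  1.0828  0.4189  0.192  -0.4698 -0.3963  1.6458]
-1 1 0.750997913409771 [-0.4217  1.0828  0.4189  0.192  -0.4698 -0.3963  1.6458]
-1 1 0.7509979245274266 [-0.4217  1.0828  0.4189  0.192  -0.4698 -0.3963  1.6458]
-1 1 0.7509979650739774 [-0.4217  1.0828  0.4189  0.192  -0.4698 -0.3963  1.6458]
-1 -1 0.9024755878051047 [-0.4217  1.0828  0.4189  0.192  -0.4698 -0.3963  1.7026]
-1 -1 0.9024755734296043 [-0.4217  1.0828  0.4189  0.192  -0.4698 -0.3963  1.7026]
-1 -1 0.9024755836771392 [-0.4217  1.0828  0.4189  0.192  -0.4698 -0.3963  1.7026]
-1 -1 0.9024756186115862 [-0.4217  1.0828  0.4189  0.192  -0.4698 -0.3963 -4.5805]
```

View pics/w1.png

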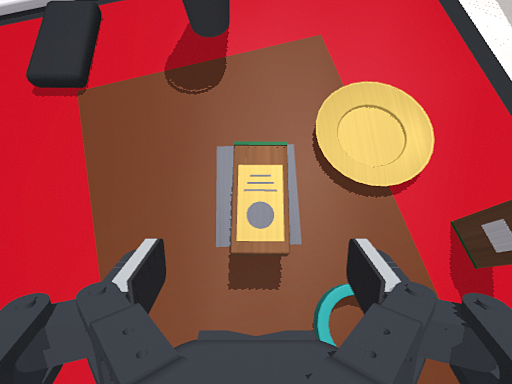

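```bash
cat >> kin.py <<'E'
def fit():
    L=[json.loads(l) for l in open("log.jsonl")]
    def res(x):
        r=[]
        for q,t,w in L:
            P,T=fk(q,[*x[:6],1,1,np.pi/2]); r+=[*(P-t)]
        return np.array(r)
    f=lambda x: np.r_[res(x),1e-3*(x-x0)]
    x0=np.array([.4,.0,.45,.0,.45,.25]); o=least_squares(f,x0); return o.x,res(o.x).reshape(-1,3),L
E
python3 - <<'E'
from kin import *
x,r,L=fit(); print(x.round(4),r.round(4))
for q,t,w in L: print((fk(q,[*x,1,1,np.pi/2])[1].inv()*R.from_quat([w[1],w[2],w[3],w[0]])).as_rotvec().round(4))
E
```

```text
[ 0.3684 -0.214   0.4279  0.0766  0.8233  0.3964] [[ 0.0634 -0.0386 -0.0006]
 [ 0.0279 -0.0688  0.0006]
 [ 0.     -0.      0.    ]]
[-0.  0.  0.]
[-0.  0.  0.]
[-0.  0. -0.]
```

Wrist view: award clear at px (261,198), foot (green edge) at the top, top end overhanging towards the viewer, tape roll at (345,310) clear of the approach.

```bash
python3 - <<'E'
from kin import *
import pickle
f=pickle.load(open("w1.pkl","rb")); P=cloud(f); hsv=cv2.cvtColor(f["pixels"],cv2.COLOR_BGR2HSV); v,u=np.indices(P.shape[:2])
w=(u>215)&(u<300)&(v>130)&(v<262)&(P[...,2]>.059)&(P[...,2]<.072)
Q=P[w]; r=cv2.minAreaRect(Q[:,:2].astype(np.float32)*1000); print(w.sum(),np.median(Q[:,2]),r)
# orientation check, final pose
def wrist(Rw,j1,phi):
    M=((rot('z',j1)*rot('y',phi)).inv()*Rw).as_matrix()
    j4=np.arctan2(M[1,2],M[0,2]); j5=np.arccos(M[2,2]); j6=np.arctan2(M[2,1],-M[2,0])-np.pi/2
    return np.round([j4,j5,j6],2)
print(wrist(toolR(),state()["joint_pos"][0],sum(state()["joint_pos"][1:3])))
def pose(ang,tilt):
    a=np.deg2rad(ang);X=np.array([np.cos(a),np.sin(a),0]);Z=np.array([0,0,-1.])
    return R.from_matrix(np.c_[X,np.cross(Z,X),Z])*R.from_rotvec([0,np.deg2rad(tilt),0])
for t in(45,55,65):
    print(t,wrist(pose(73.8,t),-.35,1.8),[wrist(pose(61.4,t-90),j,p) for j in(0,.2) for p in(1.6,1.9)])
print(delta([.53,.09,.12],pose(73.8,45)))
E
```

```text
6315 0.06461357849173369 ((557.4528198242188, 166.49786376953125), (120.42924499511719, 57.98472595214844), 73.61093139648438)
[ 0.61  1.39 -0.1 ]
45 [ 0.79  1.46 -0.21] [array([-0.71,  1.89,  0.39]), array([-0.67,  1.66,  0.58]), array([-0.64,  2.02,  0.56]), array([-0.59,  1.77,  0.74])]
55 [ 0.96  1.49 -0.23] [array([-0.55,  1.82,  0.44]), array([-0.53,  1.57,  0.59]), array([-0.49,  1.92,  0.62]), array([-0.46,  1.66,  0.76])]
65 [ 1.13  1.53 -0.24] [array([-0.39,  1.75,  0.47]), array([-0.38,  1.47,  0.58]), array([-0.34,  1.82,  0.66]), array([-0.33,  1.54,  0.76])]
(array([-5.38876242, -0.07520792,  8.13883366]), array([-0.00035943,  0.18323935, -0.00373682]))
```

```bash
cat >> kin.py <<'E'
def pose(ang,tilt):
    a=np.deg2rad(ang);X=np.array([np.cos(a),np.sin(a),0]);Z=np.array([0,0,-1.])
    return R.from_matrix(np.c_[X,np.cross(Z,X),Z])*R.from_rotvec([0,np.deg2rad(tilt),0])
E
python3 - <<'E'
from kin import *
Rw=pose(73.7,50); z=Rw.apply([0,0,1]); G=np.array([.5521,.1487,.0525])
for b in(.1,.0): print(delta(G+z*(.005-b),Rw))
E
```

```text
(array([-6.59534449,  0.40107422,  8.08886509]), array([-0.00137351,  0.27050817, -0.00245928]))
(array([-3.92311963,  0.41133637, 17.72520823]), array([-0.00137351,  0.27050817, -0.00245928]))
```

Emit:
send_rows(steps=[{"translation": [-1, 0.1, 1.2], "delta_rot": [0, 0.04, 0], "jaw": 8.5}, {"translation": [-2, 0.1, 2.4], "delta_rot": [0, 0.08, 0], "jaw": 8.5}, {"translation": [-3, 0.2, 3.6], "delta_rot": [0, 0.12, 0], "jaw": 8.5}, {"translation": [-4, 0.2, 4.8], "delta_rot": [0, 0.16, 0], "jaw": 8.5}, {"translation": [-5, 0.3, 6], "delta_rot": [0, 0.2, 0], "jaw": 8.5}, {"translation": [-6, 0.4, 7.2], "delta_rot": [-0.001, 0.24, -0.002], "jaw": 8.5}, {"translation": [-6.6, 0.4, 8.1], "delta_rot": [-0.001, 0.27, -0.002], "jaw": 8.5}, {"translation": [-6.6, 0.4, 8.1], "delta_rot": [-0.001, 0.27, -0.002], "jaw": 8.5}])

```text
time: 2.55
tool_pos: [0.5302, 0.0831, 0.1133]
tool_rot: [-0.255, 0.724, 0.546, 0.335]
contact_force: [-0.0, -0.2, -0.5]
gripper_width: 0.998
grasp_force: 0.0
```

```bash
python3 - <<'E'
from kin import *
s=log();print(s["joint_pos"].round(3),s["tool_pos"])
Rw=pose(73.7,50); z=Rw.apply([0,0,1]); G=np.array([.5521,.1487,.0525])
print(delta(G+z*.005,Rw))
f=grab_frame("wrist");cv2.imwrite("pics/w2.png",f["pixels"])
E
```

```text
[-0.385 -0.009  2.087  0.899  1.329 -0.458] [0.53021849 0.08310026 0.11327758]
(array([-0.19080362,  0.33247299,  9.6986526 ]), array([-0.00761569,  0.00244449,  0.0021168 ]))
```

View pics/w2.png

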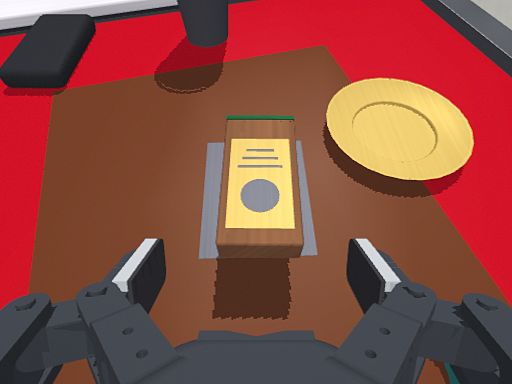

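The award is centred between the open fingers (award px 260, fingers' middle 256), aligned with the approach.

Emit:
send_rows(steps=[{"translation": [0, 0.1, 1.6], "delta_rot": [-0.004, 0.001, 0.001], "jaw": 8.5}, {"translation": [-0.1, 0.2, 3.2], "delta_rot": [-0.007, 0.002, 0.002], "jaw": 8.5}, {"translation": [-0.1, 0.3, 4.8], "delta_rot": [-0.007, 0.002, 0.002], "jaw": 8.5}, {"translation": [-0.2, 0.3, 6.4], "delta_rot": [-0.007, 0.002, 0.002], "jaw": 8.5}, {"translation": [-0.2, 0.3, 7.8], "delta_rot": [-0.007, 0.002, 0.002], "jaw": 8.5}, {"translation": [-0.2, 0.3, 8.9], "delta_rot": [-0.007, 0.002, 0.002], "jaw": 8.5}, {"translation": [-0.2, 0.3, 9.7], "delta_rot": [-0.007, 0.002, 0.002], "jaw": 8.5}, {"translation": [-0.2, 0.3, 9.7], "delta_rot": [-0.007, 0.002, 0.002], "jaw": 8.5}])

```text
time: 3.4
tool_pos: [0.5546, 0.1529, 0.0513]
tool_rot: [-0.252, 0.724, 0.545, 0.339]
contact_force: [-0.1, 0.2, 0.1]
gripper_width: 0.999
grasp_force: 0.0
```

```bash
python3 - <<'E'
from kin import *
s=log();print(s["joint_pos"].round(3),s["tool_pos"],s["contact_force"])
Rw=pose(73.7,50); z=Rw.apply([0,0,1]); G=np.array([.5521,.1487,.0525])
print(delta(G+z*.005,Rw))
f=grab_frame("wrist");cv2.imwrite("pics/w3.png",f["pixels"])
E
```

```text
[-0.234  0.138  2.067  0.997  1.145 -0.493] [0.55456276 0.15286919 0.05126825] [-0.07027017  0.20650675  0.06126739]
(array([-0.20673167, -0.12036848,  0.06125329]), array([0.00116248, 0.00028752, 0.00451966]))
```

View pics/w3.png

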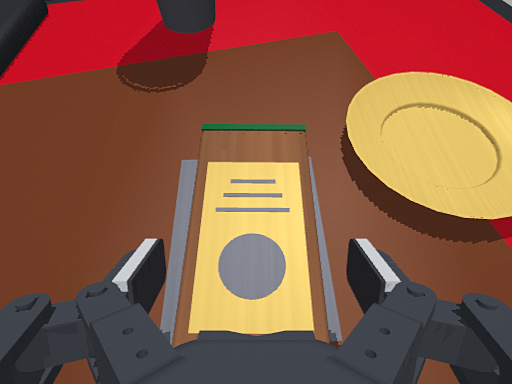

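Fingers straddle the award's upper half symmetrically; close.

Emit:
send_rows(steps=[{"translation": [-0.2, -0.1, 0.1], "delta_rot": [0, 0, 0], "jaw": 7}, {"translation": [-0.2, -0.1, 0.1], "delta_rot": [0, 0, 0], "jaw": 5}, {"translation": [-0.2, -0.1, 0.1], "delta_rot": [0, 0, 0], "jaw": 4}, {"translation": [-0.2, -0.1, 0.1], "delta_rot": [0, 0, 0], "jaw": 4}, {"translation": [-0.2, -0.1, 0.1], "delta_rot": [0, 0, 0], "jaw": 4}, {"translation": [-0.2, -0.1, 0.1], "delta_rot": [0, 0, 0], "jaw": 4}, {"translation": [-0.2, -0.1, 0.1], "delta_rot": [0, 0, 0], "jaw": 4}, {"translation": [-0.2, -0.1, 0.1], "delta_rot": [0, 0, 0], "jaw": 4}])

```text
time: 4.25
tool_pos: [0.5543, 0.1516, 0.0503]
tool_rot: [-0.251, 0.724, 0.545, 0.34]
contact_force: [-1.1, -3.2, 3.7]
gripper_width: 0.669
grasp_force: 64.4
```

```bash
python3 - <<'E'
from kin import *
s=log();print(s["tool_pos"],s["contact_force"],s["ft_torque"])
print(delta(s["tool_pos"]+[0,0,.15],toolR()))
E
```

```text
[0.5542953  0.15163804 0.05025868] [-1.13916673 -3.16201611  3.65608056] [-0.30417107  0.24811689  0.16358111]
(array([11.49043812,  0.09432897, -9.64162506]), array([0., 0., 0.]))
```

Emit:
send_rows(steps=[{"translation": [0.8, 0, -0.6], "delta_rot": [0, 0, 0], "jaw": 4}, {"translation": [2.3, 0, -1.9], "delta_rot": [0, 0, 0], "jaw": 4}, {"translation": [3.8, 0, -3.2], "delta_rot": [0, 0, 0], "jaw": 4}, {"translation": [5.4, 0, -4.5], "delta_rot": [0, 0, 0], "jaw": 4}, {"translation": [7, 0.1, -5.8], "delta_rot": [0, 0, 0], "jaw": 4}, {"translation": [8.5, 0.1, -7.1], "delta_rot": [0, 0, 0], "jaw": 4}, {"translation": [10, 0.1, -8.4], "delta_rot": [0, 0, 0], "jaw": 4}, {"translation": [11.5, 0.1, -9.6], "delta_rot": [0, 0, 0], "jaw": 4}])

```text
time: 5.05
tool_pos: [0.5536, 0.1524, 0.2001]
tool_rot: [-0.252, 0.724, 0.545, 0.339]
contact_force: [0.6, -0.1, -2.1]
gripper_width: 0.674
grasp_force: 64.1
```

```bash
python3 - <<'E'
from kin import *
import pickle
s=log();print(s["joint_pos"].round(3),s["tool_pos"],s["contact_force"],s["gripper_width"],s["grasp_force"])
Rw=pose(61.4,-40)
# plinth from top view: felt and strip, arm may hide; use first frame
f=pickle.load(open("f0.pkl","rb"))["top"]; P=cloud(f); hsv=cv2.cvtColor(f["pixels"],cv2.COLOR_BGR2HSV).astype(int); v,u=np.indices(P.shape[:2])
w=(u>275)&(u<350)&(v>170)&(v<250)
Q=np.array([ray(f,a,b,.015) for a,b in zip(u[w],v[w])]); H=hsv[w]
n=np.array([np.cos(np.deg2rad(61.4)),np.sin(np.deg2rad(61.4))]); 
for nm,m in dict(strip=(H[:,0]>12)&(H[:,0]<35)&(H[:,1]>120)&(H[:,2]>130),felt=((H[:,0]<6)|(H[:,0]>174))&(H[:,1]>150)&(H[:,2]>150)&(np.hypot(*(Q[:,:2]-[.52,-.19]).T)<.1),blue=(H[:,0]>100)&(H[:,0]<150)&(H[:,2]<110)).items():
    r=cv2.minAreaRect((Q[m][:,:2]*1000).astype(np.float32)); print(nm,m.sum(),r)
print(delta([.53,.09,.27],Rw)); print(delta([.52,-.18,.27],Rw))
E
```

```text
[-0.235 -0.124  2.028  0.909  1.319 -0.234] [0.55356187 0.15238113 0.20011767] [ 0.59960507 -0.13011003 -2.06740226] 0.6735956062655468 64.13575530052185
strip 236 ((551.1763916015625, -131.893798828125), (14.61227798461914, 182.6370391845703), 61.26182556152344)
felt 1451 ((519.9754028320312, -188.3194580078125), (106.85860443115234, 147.3713836669922), 61.206520080566406)
blue 298 ((518.226806640625, -191.6979522705078), (117.8019027709961, 175.54046630859375), 61.40021514892578)
(array([ 1.07020436, -0.48346603, -9.58759562]), array([-0.01525069, -1.56346571,  0.23918958]))
(array([-15.82233339,   6.10459366, -29.61856259]), array([-0.01525069, -1.56346571,  0.23918958]))
```

```bash
cat >> kin.py <<'E'
_q=[-0.251,0.724,0.545,0.340]  # tool at grasp
_L=[json.loads(l) for l in open("log.jsonl")]
_g=_L[4]; Rg=R.from_quat([*_g[2][1:],_g[2][0]]); pg=np.array(_g[1])
_y=Rg.apply([0,1,0]); YAW=np.arctan2(_y[1],_y[0])+np.pi/2   # foot direction as gripped
Ra=lambda a: R.from_matrix(np.c_[[0,0,1],[np.sin(a),-np.cos(a),0],[-np.cos(a),-np.sin(a),0]]) # award lying: x up, z away from foot
def standing(face): return R.from_matrix(np.c_[[np.cos(face),np.sin(face),0],[-np.sin(face),np.cos(face),0],[0,0,1]])
C0=np.array([.5572,.1662,.0525])   # award centre lying
RT=Ra(YAW).inv()*Rg                # tool in award
pT=Ra(YAW).inv().apply(pg-C0)
def tool_for(c,face):
    S=standing(np.deg2rad(face)); return S.apply(pT)+c,S*RT
E
python3 - <<'E'
from kin import *
print(len(_L),pg,np.rad2deg(YAW),np.linalg.det(Ra(YAW).as_matrix()),pT,_y)
p,Rw=tool_for([.5198,-.1885,.12+.075],61.3); print(p,Rw.apply([0,0,1]),Rw.apply([1,0,0])); print(delta(p,Rw))
T=toolR(); d=(T.inv()*Rw).as_rotvec(); print(delta([.54,.06,.27],T*R.from_rotvec(d/2)))
E
```

```text
Traceback (most recent call last):
  File "kin.py", line 29, in <module>
    RT=Ra(YAW).inv()*Rg                # tool in award
       ~~^^^^^
  File "kin.py", line 26, in <lambda>
    Ra=lambda a: R.from_matrix(np.c_[[0,0,1],[np.sin(a),-np.cos(a),0],[-np.cos(a),-np.sin(a),0]]) # award lying: x up, z away from foot
                 ~~~~~~~~~~~~~^^^^^^^^^^^^^^^^^^^^^^^^^^^^^^^^^^^^^^^^^^^^^^^^^^^^^^^^^^^^^^^^^^^
  File "scipy/spatial/transform/_rotation.pyx", line 1143, in scipy.spatial.transform._rotation.Rotation.from_matrix
ValueError: Non-positive determinant (left-handed or null coordinate frame) in rotation matrix 0: [[ 0.          0.96036897 -0.27873186]
 [ 0.         -0.27873186 -0.96036897]
 [ 1.          0.          0.        ]].
```

```bash
sed -i 's/\[np.sin(a),-np.cos(a),0\],\[-np.cos/[-np.sin(a),np.cos(a),0],[-np.cos/; s/_L\[4\]/_L[5]/; /^_q=/d' kin.py
python3 - <<'E'
from kin import *
print(len(_L),pg,np.rad2deg(YAW),pT,_y)
p,Rw=tool_for([.5198,-.1885,.12+.075],61.3); print(p,Rw.apply([0,0,1]),Rw.apply([1,0,0])); print(delta(p,Rw))
T=toolR(); d=(T.inv()*Rw).as_rotvec(); print(delta([.54,.06,.27],T*R.from_rotvec(d/2)))
E
```

```text
Traceback (most recent call last):
NameError: name '_L' is not defined
```

```bash
python3 - <<'E'
from kin import *
print(pg,np.rad2deg(YAW),pT)
p,Rw=tool_for([.5198,-.1885,.12+.075],61.3); print(p,Rw.apply([0,0,1]),Rw.apply([1,0,0])); print(delta(p,Rw))
T=toolR(); d=(T.inv()*Rw).as_rotvec(); print(delta([.54,.06,.27],T*R.from_rotvec(d/2)))
E
```

```text
[0.5542953  0.15163804 0.05025868] 73.73527358613356 [-0.00224132 -0.00129001  0.01479269]
[ 0.51985519 -0.19108546  0.20979269] [-0.30513003 -0.5657488  -0.76604436] [ 0.36363971  0.67423298 -0.64278771]
(array([-21.1185748 ,   6.37061161, -26.55958521]), array([-0.01481342, -1.56373149,  0.23416754]))
(array([ -0.61085203,   1.31533473, -11.5721271 ]), array([-0.00740671, -0.78186574,  0.11708377]))
```

Emit:
send_rows(steps=[{"translation": [-0.1, 0.2, -1.5], "delta_rot": [-0.001, -0.098, 0.015], "jaw": 4}, {"translation": [-0.2, 0.3, -2.9], "delta_rot": [-0.002, -0.195, 0.029], "jaw": 4}, {"translation": [-0.2, 0.5, -4.3], "delta_rot": [-0.003, -0.293, 0.044], "jaw": 4}, {"translation": [-0.3, 0.7, -5.8], "delta_rot": [-0.004, -0.39, 0.058], "jaw": 4}, {"translation": [-0.4, 0.8, -7.2], "delta_rot": [-0.005, -0.488, 0.073], "jaw": 4}, {"translation": [-0.5, 1, -8.7], "delta_rot": [-0.006, -0.586, 0.088], "jaw": 4}, {"translation": [-0.5, 1.2, -10.1], "delta_rot": [-0.006, -0.684, 0.102], "jaw": 4}, {"translation": [-0.6, 1.3, -11.6], "delta_rot": [-0.007, -0.782, 0.117], "jaw": 4}])

```text
time: 5.85
tool_pos: [0.5399, 0.0596, 0.2703]
tool_rot: [-0.04, 0.83, 0.556, 0.023]
contact_force: [-0.3, 1.1, -3.3]
gripper_width: 0.669
grasp_force: 64.1
```

```bash
python3 - <<'E'
from kin import *
s=log();print(s["joint_pos"].round(3),s["tool_pos"],s["gripper_width"])
p,Rw=tool_for([.5198,-.1885,.12+.075],61.3); print(delta(p,Rw))
E
```

```text
[-0.073 -0.158  1.776  0.093  1.536  0.314] [0.53988194 0.05956664 0.27027299] 0.6689284185859321
(array([-24.34931813,   7.89095536,   3.70103284]), array([-0.0072274 , -0.77905674,  0.11609844]))
```

Emit:
send_rows(steps=[{"translation": [-3, 1, 0.5], "delta_rot": [-0.001, -0.098, 0.015], "jaw": 4}, {"translation": [-6.1, 2, 0.9], "delta_rot": [-0.002, -0.195, 0.029], "jaw": 4}, {"translation": [-9.1, 3, 1.4], "delta_rot": [-0.003, -0.293, 0.044], "jaw": 4}, {"translation": [-12.2, 3.9, 1.9], "delta_rot": [-0.004, -0.39, 0.058], "jaw": 4}, {"translation": [-15.2, 4.9, 2.3], "delta_rot": [-0.005, -0.488, 0.073], "jaw": 4}, {"translation": [-18.3, 5.9, 2.8], "delta_rot": [-0.006, -0.586, 0.088], "jaw": 4}, {"translation": [-21.3, 6.9, 3.2], "delta_rot": [-0.007, -0.684, 0.102], "jaw": 4}, {"translation": [-24.3, 7.9, 3.7], "delta_rot": [-0.007, -0.779, 0.116], "jaw": 4}])

```text
time: 6.65
tool_pos: [0.5208, -0.1908, 0.2081]
tool_rot: [0.175, 0.807, 0.482, -0.293]
contact_force: [-0.6, -0.2, -2.0]
gripper_width: 0.668
grasp_force: 64.2
```

```bash
python3 - <<'E'
from kin import *
s=log();print(s["joint_pos"].round(3),s["tool_pos"],s["gripper_width"])
p,Rw=tool_for([.5198,-.1885,.075],61.3); print(delta(p,Rw))
import pickle
fs={n:grab_frame(n) for n in("top","side","wrist")}; pickle.dump(fs,open("f1.pkl","wb"))
a=cv2.resize(fs["side"]["pixels"][100:300,160:360],(400,400),interpolation=cv2.INTER_CUBIC)
b=cv2.resize(fs["wrist"]["pixels"],(400,300)); b=cv2.copyMakeBorder(b,0,100,0,0,cv2.BORDER_CONSTANT)
cv2.imwrite("pics/pre.png",np.hstack([a,b]))
E
```

```text
[-0.191  0.081  1.754 -0.659  1.556  0.399] [ 0.52077047 -0.19075914  0.20805051] 0.6676942578583088
(array([ 7.53044573, -0.06571679,  9.11847651]), array([ 0.000423  , -0.00173004,  0.0004253 ]))
```

View pics/pre.png

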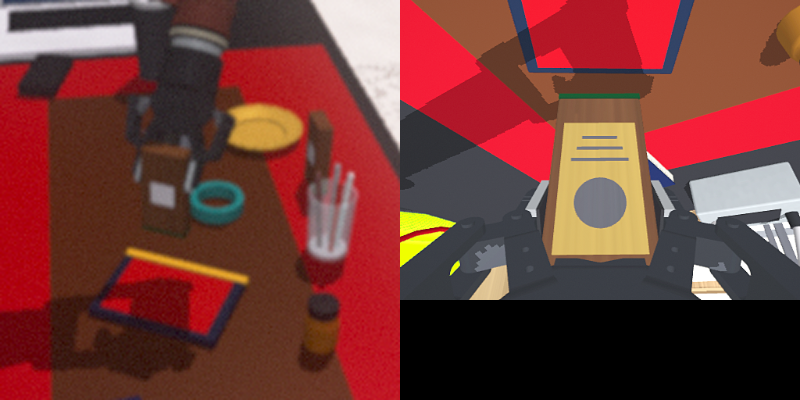

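Side view: award held upright over the plinth region; wrist view: face (brass) toward the front/camera, green foot down at px (600,96). Check the face's normal from the wrist depth.

```bash
cat > chk.py <<'E'
from kin import *
def face(f,zlo=0.0):
    P=cloud(f); hsv=cv2.cvtColor(f["pixels"],cv2.COLOR_BGR2HSV).astype(int); v,u=np.indices(P.shape[:2])
    m=((hsv[...,0]>12)&(hsv[...,0]<30)&(hsv[...,1]>90)&(hsv[...,2]>120)&(f["range_z"]>0)&(u>180)&(u<330)).astype(np.uint8)
    k,l,st,_=cv2.connectedComponentsWithStats(m); mm=cv2.erode((l==1+np.argmax(st[1:,4])).astype(np.uint8),np.ones((3,3)))>0
    Q=P[mm]; c=Q.mean(0)
    for _ in range(3):
        n=np.linalg.svd(Q-c,full_matrices=False)[2][2]; e=(Q-c)@n; Q=Q[abs(e)<2.5*e.std()]; c=Q.mean(0)
    n*=np.sign(n[1]); 
    r=cv2.minAreaRect(np.c_[Q@[-n[1],n[0],0],Q[:,2]].astype(np.float32)*1000)
    print(mm.sum(),"centre",c.round(4),"yaw",np.rad2deg(np.arctan2(n[1],n[0])).round(2),"elev",np.rad2deg(np.arcsin(n[2])).round(2),"in-plane",r)
    return P
E
python3 - <<'E'
from chk import *
import pickle
f=pickle.load(open("f1.pkl","rb"))["wrist"]; P=face(f)
hsv=cv2.cvtColor(f["pixels"],cv2.COLOR_BGR2HSV).astype(int)
g=(hsv[...,0]>45)&(hsv[...,0]<90)&(hsv[...,1]>120)&(hsv[...,2]>40); g[:100]=0;g[170:]=0
Q=P[g]; print("foot",g.sum(),np.median(Q,0).round(4),np.percentile(Q[:,2],[5,95]))
E
```

```text
12573 centre [ 0.5268 -0.1784  0.2027] yaw 61.33 elev 0.19 in-plane ((-547.7396240234375, 196.14837646484375), (46.14743423461914, 80.78204345703125), 0.8676062822341919)
foot 616 [ 0.5255 -0.1781  0.1311] [0.12884596 0.13292499]
```

Emit:
send_rows(steps=[{"translation": [1, 0, 1.2], "delta_rot": [0, 0, 0], "jaw": 4}, {"translation": [2.2, 0, 2.7], "delta_rot": [0, 0, 0], "jaw": 4}, {"translation": [3.4, 0, 4.1], "delta_rot": [0, 0, 0], "jaw": 4}, {"translation": [4.6, 0, 5.6], "delta_rot": [0, 0, 0], "jaw": 4}, {"translation": [5.6, -0.1, 6.8], "delta_rot": [0, 0, 0], "jaw": 4}, {"translation": [6.3, -0.1, 7.6], "delta_rot": [0, 0, 0], "jaw": 4}, {"translation": [6.7, -0.1, 8.1], "delta_rot": [0, 0, 0], "jaw": 4}, {"translation": [6.7, -0.1, 8.1], "delta_rot": [0, 0, 0], "jaw": 4}])

```text
time: 7.6
tool_pos: [0.5194, -0.1901, 0.1023]
tool_rot: [0.174, 0.807, 0.483, -0.293]
contact_force: [-1.3, -0.1, -2.9]
gripper_width: 0.669
grasp_force: 65.0
```

```bash
python3 - <<'E'
from chk import *
s=log();print(s["tool_pos"],s["contact_force"])
p,Rw=tool_for([.5198,-.1885,.075],61.3); print(p,delta(p,Rw))
f=grab_frame("wrist"); P=face(f)
hsv=cv2.cvtColor(f["pixels"],cv2.COLOR_BGR2HSV).astype(int)
g=(hsv[...,0]>45)&(hsv[...,0]<90)&(hsv[...,1]>120)&(hsv[...,2]>40); g[:100]=0;g[170:]=0
Q=P[g]; print("foot",g.sum(),np.median(Q,0).round(4),np.percentile(Q[:,2],[5,95]))
r=(hsv[...,1]>180)&(hsv[...,2]>150)&((hsv[...,0]<6)|(hsv[...,0]>174))&(abs(P[...,2]-.015)<.012)&(np.hypot(P[...,0]-.52,P[...,1]+.19)<.07); print("felt z",r.sum(),np.median(P[r][:,2]))
E
```

```text
[ 0.5194046  -0.1901183   0.10233411] [-1.30157791 -0.14702331 -2.92855546]
[ 0.51985519 -0.19108546  0.08979269] (array([0.75372321, 0.0882411 , 1.00417592]), array([-0.00118266, -0.00341809,  0.00196665]))
12488 centre [ 0.5271 -0.1776  0.1007] yaw 61.44 elev 0.24 in-plane ((-548.0100708007812, 94.35446166992188), (45.739830017089844, 80.1722640991211), 0.4847841262817383)
foot 615 [ 0.5265 -0.1777  0.029 ] [0.02666609 0.03085323]
felt z 6270 0.015256422929643763
```

Emit:
send_rows(steps=[{"translation": [0.2, 0, 0.2], "delta_rot": [0, 0, 0], "jaw": 4}, {"translation": [0.3, 0, 0.4], "delta_rot": [0, 0, 0], "jaw": 4}, {"translation": [0.4, 0, 0.5], "delta_rot": [0, 0, 0], "jaw": 4}, {"translation": [0.5, 0, 0.6], "delta_rot": [0, 0, 0], "jaw": 4}, {"translation": [0.6, 0, 0.7], "delta_rot": [0, 0, 0], "jaw": 4}, {"translation": [0.62, 0, 0.76], "delta_rot": [0, 0, 0], "jaw": 4}, {"translation": [0.64, 0, 0.77], "delta_rot": [0, 0, 0], "jaw": 4}, {"translation": [0.64, 0, 0.77], "delta_rot": [0, 0, 0], "jaw": 4}])

```text
time: 8.45
tool_pos: [0.5198, -0.1902, 0.0933]
tool_rot: [0.174, 0.807, 0.482, -0.292]
contact_force: [-0.3, 0.7, -2.0]
gripper_width: 0.675
grasp_force: 65.0
```

Emit:
send_rows(steps=[{"translation": [0.03, 0, 0.04], "delta_rot": [0, 0, 0], "jaw": 4}, {"translation": [0.06, 0, 0.08], "delta_rot": [0, 0, 0], "jaw": 4}, {"translation": [0.1, 0, 0.12], "delta_rot": [0, 0, 0], "jaw": 4}, {"translation": [0.13, 0, 0.15], "delta_rot": [0, 0, 0], "jaw": 4}, {"translation": [0.16, 0, 0.19], "delta_rot": [0, 0, 0], "jaw": 4}, {"translation": [0.16, 0, 0.19], "delta_rot": [0, 0, 0], "jaw": 4}, {"translation": [0.16, 0, 0.19], "delta_rot": [0, 0, 0], "jaw": 4}, {"translation": [0.16, 0, 0.19], "delta_rot": [0, 0, 0], "jaw": 4}])

```text
time: 9.25
tool_pos: [0.5199, -0.1902, 0.0914]
tool_rot: [0.174, 0.807, 0.482, -0.292]
contact_force: [-1.1, 1.7, 3.8]
gripper_width: 0.67
grasp_force: 65.5
```

Contact felt (+6 N). Release, then check.

Emit:
send_rows(steps=[{"translation": [0, 0, 0], "delta_rot": [0, 0, 0], "jaw": 5.8}, {"translation": [0, 0, 0], "delta_rot": [0, 0, 0], "jaw": 5.9}, {"translation": [0, 0, 0], "delta_rot": [0, 0, 0], "jaw": 6.1}, {"translation": [0, 0, 0], "delta_rot": [0, 0, 0], "jaw": 6.4}, {"translation": [0, 0, 0], "delta_rot": [0, 0, 0], "jaw": 6.9}, {"translation": [0, 0, 0], "delta_rot": [0, 0, 0], "jaw": 7.5}, {"translation": [0, 0, 0], "delta_rot": [0, 0, 0], "jaw": 8.2}, {"translation": [0, 0, 0], "delta_rot": [0, 0, 0], "jaw": 8.5}])

```text
time: 10.05
tool_pos: [0.5199, -0.1902, 0.0909]
tool_rot: [0.174, 0.807, 0.482, -0.292]
contact_force: [0.2, 0.9, -0.0]
gripper_width: 0.99
grasp_force: 0.0
```

```bash
python3 - <<'E'
from chk import *
s=log();print(s["tool_pos"],s["contact_force"],s["gripper_width"])
f=grab_frame("wrist"); face(f); cv2.imwrite("pics/rel.png",f["pixels"])
E
```

```text
[ 0.51985956 -0.19019973  0.09086209] [ 0.24144195  0.90468206 -0.0271374 ] 0.9896789819921068
12619 centre [ 0.5275 -0.1773  0.0896] yaw 61.6 elev 0.0 in-plane ((-548.3028564453125, 83.16671752929688), (45.91828918457031, 79.97923278808594), 0.04182898625731468)
```

View pics/rel.png

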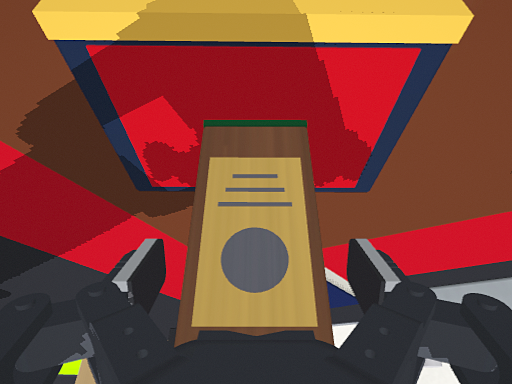

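The award stands on the felt, face square to the brass strip; both fingers are clear. Back straight off along the tool.

Emit:
send_rows(steps=[{"translation": [0, 0, -0.6], "delta_rot": [0, 0, 0], "jaw": 8.5}, {"translation": [0, 0, -1.6], "delta_rot": [0, 0, 0], "jaw": 8.5}, {"translation": [0, 0, -3.2], "delta_rot": [0, 0, 0], "jaw": 8.5}, {"translation": [0, 0, -5.2], "delta_rot": [0, 0, 0], "jaw": 8.5}, {"translation": [0, 0, -7.5], "delta_rot": [0, 0, 0], "jaw": 8.5}, {"translation": [0, 0, -10], "delta_rot": [0, 0, 0], "jaw": 8.5}, {"translation": [0, 0, -12], "delta_rot": [0, 0, 0], "jaw": 8.5}, {"translation": [0, 0, -12], "delta_rot": [0, 0, 0], "jaw": 8.5}])

```text
time: 10.9
tool_pos: [0.5591, -0.1212, 0.1872]
tool_rot: [0.177, 0.808, 0.483, -0.289]
contact_force: [0.0, 0.1, -0.5]
gripper_width: 0.994
grasp_force: 0.0
```

```bash
python3 - <<'E'
from chk import *
s=log();print(s["time"],s["tool_pos"],s["contact_force"])
f=grab_frame("wrist"); cv2.imwrite("pics/end.png",f["pixels"])
E
```

```text
10.9 [ 0.55909574 -0.12119664  0.18720235] [ 0.00131891  0.12558693 -0.48642663]
```

View pics/end.png

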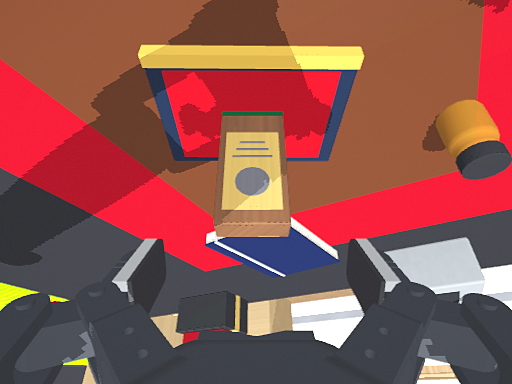

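The award stands upright at px (252,175), centred on the felt and facing the strip; the gripper is clear.

```bash
python3 -c "
from plant import *
print(job_done())"
```

```text
the job is handed in; nothing more can be done
None
```

The award stands upright on its felt foot near the middle of the plinth's red felt, its brass face within about half a degree of square to the brass-edged front; the gripper let go and backed clear, and I handed the job in at about 11 s of the 38 s allowed.

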